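Shut the dry box and pick out the soaked absorber tin by its weight

ROBOT

A 6-joint arm with a two-finger parallel gripper is mounted at the origin on a cart in front of the work surface, level with it; the furniture and walls round the work are solid. World frame = base frame: x ahead of the robot, y to its left, z up, the work surface at z = 0. Lengths are in mm, angles in rad, forces in N, time in s.
With the tool pointing down it reaches from about 350 to 875 mm from the base axis. Payload 4.2 kg.
Tool frame: the origin (TCP) lies at the very end of the fingers, on their centre line; the grasp point (between the pads) lies 19 mm behind it (arm.pinch_z is the distance from the TCP to the grasp point, in mm); x points along the fingers, y is the direction in which the jaws open and shut, and the axes are right-handed (so a half turn about x gives the same grasp; the last joint's range is limited). The gripper opens to 85 mm and grips with 20 to 120 N. Pads are 22 mm wide; open, the fingers measure 114 mm over their backs; the gripper's body (76 mm by 85 mm) begins 54 mm behind the grasp point. The pads swing forward as they close: fully open they stand 13 mm farther back than shut.
Start: joints at [1.461, 0.385, 0.008, 0, -1.194, -0.259], TCP at [225.277, 582.966, 231.312] pointing down, gripper open.
Joint ranges: [-3.14, 3.14], [-1.21, 2.06], [-1.07, 1.41], [-3.16, 2.05], [-2.99, -0.16], [-3.1, 3.1]. Speed limits (rad/s): [2.79, 2.79, 3.14, 3.14, 3.14, 3.14].

INTERFACE

Orientations are given as a unit quaternion [x, y, z, w].
In Python, from bench import arm gives the robot as it stands.
- The arm moves only by the tool drive_tool, never from a script. Its argument "motion" is a list of rows, each a list of 4 numbers: the shift along the tool's x, y, z in mm, then the turn about the tool's x in degrees. In form: [[dx, dy, dz, spin], ...]. A call has 1 to 10 rows; each row shifts and turns the commanded pose from where the row before left it, along the tool's axes as they then stand; what a row does not reach is not made up. A row lasts 1/12 s, in which the tool goes at most 41.7 mm and 7.16 degrees, less where a joint would pass 70% of its speed; a pose out of reach is approached as far as the arm can. A call with a gripper value outside its range is refused whole. "grip" is the finger opening in mm, from 0 to 85.4, set as the call begins (left out, the last holds). The fingers move at their own pace and stop on an object; the grip force is fixed at half the most. Time passes only in rows, so rows that do not move let the fingers close. It gives the time, the measured TCP pose, the force and the opening at its end, in the units of the state.
- arm.read_state(): the state, without advancing time (a new reading comes with each control period).
- arm.get_image(name): name is "scene" or "top" or "wrist"; returns the picture (400x640x3 uint8, red, green, blue); there is no depth.
- arm.calibration(name): a dict with "K" (3x3 intrinsics, pixels), "distortion" ([k1, k2, p1, p2, k3] as OpenCV has them; the pictures are not rectified), "eye" and "attitude" of the camera in the world; the wrist camera has in their place "T_tool_cam" (4x4, takes a point from camera to tool coordinates, whose origin is the TCP and whose axes are the tool frame's). Camera axes: x right, y up, looking along -z (the intrinsics and any distortion apply to the point x, -y, -z); pixel columns grow to the right and rows downward; lengths in mm; the calibration is good to about 2 mm. A picture is of the moment at which its call begins: read the wrist's pose just before it. calibration takes no time and is no camera call.
- arm.job_done(): hands the job in, once; it reports no verdict.
The state is a dict: "clock": time; "joints": joint angles; "joint_vel": joint speeds; "joint_efforts": joint torques, N m; "position": TCP position; "ee_rot": TCP orientation; "contact_force": force on the tool from outside, world axes, zero at the start; "wrist_torque": the same for the moment, N m; "gripper_width": finger opening in mm.
Only numpy, scipy, OpenCV 4.12 (cv2) and the standard library are available. Lean on these libraries where they do the work, as an engineer would, in place of code of your own. Each camera call takes 0.05 s, during which the arm holds its last target. There are 200 camera calls.

TASK

The three moisture-absorber tins have been taken out of the dry box to be checked: first lower the box's lid until it is fully shut, so that no damp air gets in, and only then heft the tins to find the heaviest, which is soaked and due for replacement, leaving the other two standing upright where they were and the things around undisturbed. Finish while still holding the heaviest tin upright in the gripper, its underside about 20 cm above the worktop, for a colleague to see: do not put it down or let go.

Things in the scene. Friction and masses are not known exactly. Their poses are not given: they have to be found in the camera images.
- dry_box: White dry-storage box with a round humidity dial on its front, fixed to the worktop, 180 mm (its x, front to back) x 220 mm (its y) x 110 mm high; origin at the centre of its underside, z up; its x axis points from the front (dial) to the back (hinge). A carton stands inside; the front bay, where the tins stood, is empty.
- lid (a joint): Hinge of the dry box's lid, rad: 0 = shut flat on the rim, 1.57 = upright; starts open at 1.15 to 1.5, stop at 1.75. A stiff hinge (about 0.36 N m): the lid stays where it is left at any angle and is lowered by pushing its outer face; about 2 N near its front edge moves it.
- lid_front (a point): Point on the outer (upper) face of the lid, in the middle of its width and 10 mm from its front edge; a lip 90 mm wide and 7 mm thick stands 18 mm farther out beyond that edge. The lid is a grey frame with a clear pane, 224 mm wide, 183 mm from the hinge line to the front edge, 12 mm thick. Axes as the lid's: -x from the hinge to the front edge, z out of the outer face.
- lid_hinge (a point): Middle of the lid's hinge line, along the box's y axis, at the top of its back wall (90 mm behind the box's centre, 110 mm above the worktop). The lid's outer face lies 13 mm above this line when shut; lid_front is 173 mm from it along the lid.
- tin_1_center (a point): Closed round aluminium moisture-absorber tin, blue band, perforated top, 56 mm in diameter, 86 mm high, upright; this point is its centre, 43 mm above its underside, z along its axis. The three look the same, in a loose row; a different one is soaked each time. Dry: about 0.17 kg, soaked: 0.37 kg, which can only be felt. Rigid, takes 30 N of grip; a core inside has 2 mm of play.
- tin_2_center (a point): Closed round aluminium moisture-absorber tin, blue band, perforated top, 56 mm in diameter, 86 mm high, upright; this point is its centre, 43 mm above its underside, z along its axis. The three look the same, in a loose row; a different one is soaked each time. Dry: about 0.17 kg, soaked: 0.37 kg, which can only be felt. Rigid, takes 30 N of grip; a core inside has 2 mm of play.
- tin_3_center (a point): Closed round aluminium moisture-absorber tin, blue band, perforated top, 56 mm in diameter, 86 mm high, upright; this point is its centre, 43 mm above its underside, z along its axis. The three look the same, in a loose row; a different one is soaked each time. Dry: about 0.17 kg, soaked: 0.37 kg, which can only be felt. Rigid, takes 30 N of grip; a core inside has 2 mm of play.
- beaker: Clear plastic beaker, 56 mm wide, 70 mm high, standing; origin at the centre of its underside. Bystander.
- amber_vial: Amber vial with a black cap, 28 mm wide, 62 mm high, standing; origin at the centre of its underside. Bystander.
- lab_timer: White laboratory timer, 64 x 62 x 19 mm, lying flat; origin at the centre of its underside. Bystander.
Things that resemble listed ones, but are neither listed nor needed, are in the scene too. What is shaped like the part that bears tin_1_center but purple or yellow is not meant.

How it is judged (in metres and radians):
On the way:
1. the dry box's lid is shut (value of joint lid below 0.04 rad), for 0.2 s.
At the end, for the whole second after the job is handed in: Lid shut (within 0.04 rad); the heaviest tin held still by the fingers alone, upright within 0.3 rad, its underside 0.15 m or more above the worktop; the other two upright on the worktop, let go, within 50 mm of their starts and bearing only a dry tin's load (contact forces under 3.5 N) (value of joint lid below 0.04 rad and ((height (world z) of tin_1_center above 0.193 m and angle between tin_1_center's own z axis and vertical below 0.3 rad and contact force between the fingers and tin_1 above 1 N and linear speed of tin_1 below 0.03 m/s and contact force between tin_1 and dry_box below 0.1 N) or (height (world z) of tin_2_center above 0.193 m and angle between tin_2_center's own z axis and vertical below 0.3 rad and contact force between the fingers and tin_2 above 1 N and linear speed of tin_2 below 0.03 m/s and contact force between tin_2 and dry_box below 0.1 N) or (height (world z) of tin_3_center above 0.193 m and angle between tin_3_center's own z axis and vertical below 0.3 rad and contact force between the fingers and tin_3 above 1 N and linear speed of tin_3 below 0.03 m/s and contact force between tin_3 and dry_box below 0.1 N)) and ((height (world z) of tin_1_center above 0.193 m and angle between tin_1_center's own z axis and vertical below 0.3 rad and contact force between the fingers and tin_1 above 1 N and linear speed of tin_1 below 0.03 m/s and contact force between tin_1 and dry_box below 0.1 N) or (height (world z) of tin_1_center below 0.048 m and angle between tin_1_center's own z axis and vertical below 0.1 rad and distance of tin_1_center from where it was at the start of the episode below 0.05 m and contact force between the fingers and tin_1 below 0.1 N and contact force between tin_1 and anything else below 3.5 N)) and ((height (world z) of tin_2_center above 0.193 m and angle between tin_2_center's own z axis and vertical below 0.3 rad and contact force between the fingers and tin_2 above 1 N and linear speed of tin_2 below 0.03 m/s and contact force between tin_2 and dry_box below 0.1 N) or (height (world z) of tin_2_center below 0.048 m and angle between tin_2_center's own z axis and vertical below 0.1 rad and distance of tin_2_center from where it was at the start of the episode below 0.05 m and contact force between the fingers and tin_2 below 0.1 N and contact force between tin_2 and anything else below 3.5 N)) and ((height (world z) of tin_3_center above 0.193 m and angle between tin_3_center's own z axis and vertical below 0.3 rad and contact force between the fingers and tin_3 above 1 N and linear speed of tin_3 below 0.03 m/s and contact force between tin_3 and dry_box below 0.1 N) or (height (world z) of tin_3_center below 0.048 m and angle between tin_3_center's own z axis and vertical below 0.1 rad and distance of tin_3_center from where it was at the start of the episode below 0.05 m and contact force between the fingers and tin_3 below 0.1 N and contact force between tin_3 and anything else below 3.5 N))); the arm keeps its last pose, push and grip.
It fails at once if a tin is lifted while the dry box is still open (value of joint lid above 0.1 rad and height (world z) of any of tin_1_center, tin_2_center, tin_3_center above 0.058 m).
It fails at once if a tin is tipped over (angle between any of tin_1_center, tin_2_center, tin_3_center's own z axis and vertical above 0.6 rad).
It fails at once if a bystander is pushed away or knocked over (distance of any of beaker, amber_vial, lab_timer from where it was at the start of the episode above 0.03 m or angle between any of beaker, amber_vial, lab_timer's own z axis and vertical above 0.5 rad).
It also fails if it takes over 70 s, if anything falls off the work surface, if the arm or the gripper's body presses on something with over 40 N, if the wrist force passes 120 N, or if a joint passes its speed limit or range.

## Working session

There is one attempt and no reset: what is moved stays moved. The work goes in short steps, Python scripts to look and compute and a tool call to move; the robot and the scene stay as the last step left them, time stands still between calls to the robot, and variables do not carry over. Pictures are saved under pics/ and viewed, about 8 in all and at most 12, crops included, and the job is handed in when it is done.

Besides the shell and the picture viewer there is one more tool, called after ">>>" in YAML: its name, and indented under it one key for each argument. drive_tool: Moves the arm, as the interface text tells. Its arguments: {"type":"object","properties":{"motion":{"type":"array"},"grip":{"type":"number"}},"required":["motion"]}

```bash
mkdir -p pics; ls; python3 - <<'E'
from bench import arm
import cv2,numpy as np
for n in("scene","top"):
    cv2.imwrite(f"pics/{n}0.png",arm.get_image(n)[:,:,::-1])
for n in("scene","top","wrist"):
    print(n,arm.calibration(n))
print(arm.read_state(),arm.pinch_z)
E
```

```text
pics
scene {'K': array([[461.81311319,   0.        , 320.63947918],
       [  0.        , 461.81311319, 203.27350244],
       [  0.        ,   0.        ,   1.        ]]), 'distortion': array([-0.13243645,  0.        ,  0.        ,  0.        ,  0.        ]), 'eye': array([-399.65182054, -237.96890883, 1070.00636085]), 'attitude': array([ 0.29649464, -0.24487865, -0.58615024,  0.71312921])}
top {'K': array([[468.18215696,   0.        , 317.34115516],
       [  0.        , 468.18215696, 203.80314562],
       [  0.        ,   0.        ,   1.        ]]), 'distortion': array([-0.13978913,  0.        ,  0.        ,  0.        ,  0.        ]), 'eye': array([ 365.4386234 ,  -31.49699912, 1676.60178691]), 'attitude': array([-0.03649585,  0.04314516,  0.70979711, -0.70213575])}
wrist {'K': array([[310.95191676,   0.        , 321.27724394],
       [  0.        , 310.95191676, 200.65127748],
       [  0.        ,   0.        ,   1.        ]]), 'distortion': array([-0.06049967,  0.        ,  0.        ,  0.        ,  0.        ]), 'T_tool_cam': array([[ 7.54851089e-04,  3.15528801e-01, -9.48915
[... 318 characters left out ...]
rray([ 1.46060064e+00,  3.85498478e-01,  6.81101574e-03, -4.28356714e-04,
       -1.19401211e+00, -2.58616593e-01]), 'joint_vel': array([ 1.29412739e-03, -2.72899941e-03,  3.19549866e-03,  3.84123389e-05,
       -4.27085383e-04,  2.44002977e-04]), 'joint_efforts': array([-6.73150535e-04, -3.93316734e+01,  1.88931477e+01,  4.19800848e+00,
       -2.56807041e-03,  4.90381325e-06]), 'position': array([225.10765659, 582.51564375, 230.33959289]), 'ee_rot': array([-0.69501694,  0.13039339,  0.69519793,  0.12903042]), 'contact_force': array([-0.29760846, -0.06642577,  0.46512499]), 'wrist_torque': array([ 0.04576069, -0.0286095 , -0.00082549]), 'gripper_width': 84.81616482241385} 18.700000000000003
```

View pics/scene0.png

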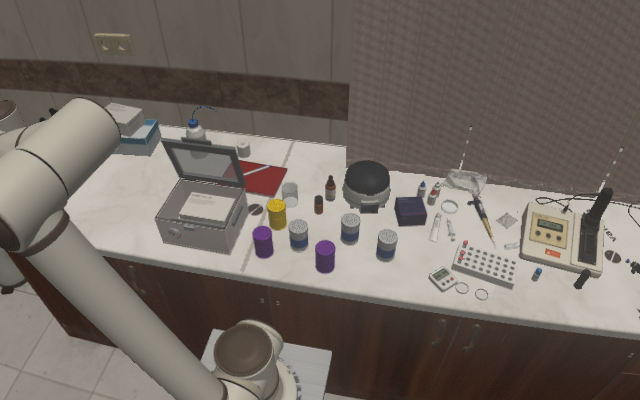

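View pics/top0.png

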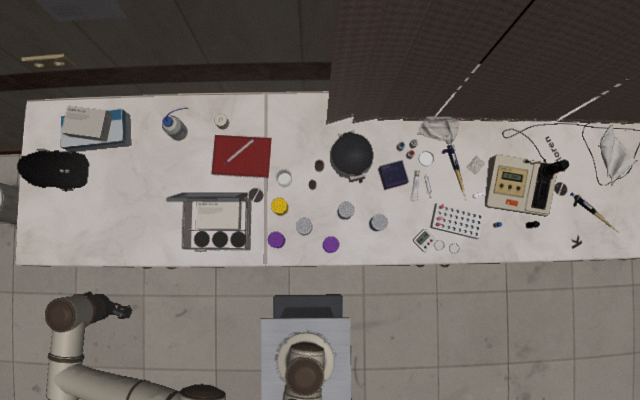

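The tins (blue band) are at top-view pixels (304,226), (346,210) and (379,222). The lookalikes to avoid are purple at (276,239) and (331,244), and yellow at (279,206). The box is at about (216,222), with its hinge on the far side.

```bash
cat > h.py <<'E'
import numpy as np,cv2
from scipy.spatial.transform import Rotation as R
from bench import arm
def cam(n,st=None):
    c=arm.calibration(n)
    if n=="wrist":
        T=c["T_tool_cam"];Rt=R.from_quat(st["ee_rot"]).as_matrix()
        return c,Rt@T[:3,:3],Rt@T[:3,3]+st["position"]
    return c,R.from_quat(c["attitude"]).as_matrix(),np.array(c["eye"])
def ray(n,uv,st=None):
    c,M,e=cam(n,st)
    p=cv2.undistortPoints(np.array([[uv]],float),c["K"],c["distortion"])[0,0]
    return e,M@np.array([p[0],-p[1],-1])
def onz(n,uv,z,st=None):
    e,d=ray(n,uv,st); return e+d*(z-e[2])/d[2]
def proj(n,P,st=None):
    c,M,e=cam(n,st)
    q=(np.atleast_2d(P)-e)@M; q=q*[1,-1,-1]
    return cv2.projectPoints(q,np.zeros(3),np.zeros(3),c["K"],c["distortion"])[0][:,0]
def tri(a,b):
    A=[];y=[]
    for n,uv in(a,b):
        e,d=ray(n,uv);d=d/np.linalg.norm(d);Q=np.eye(3)-np.outer(d,d);A.append(Q);y.append(Q@e)
    return np.linalg.solve(sum(A),sum(y))
E
python3 - <<'E'
from h import *
np.set_printoptions(precision=1,suppress=True)
for uv in[(304,226),(346,210),(379,222),(276,239),(331,244),(279,206)]: print(uv,onz("top",uv,86))
for uv in[(299,226),(350,220),(388,236)]: print("sc",uv,onz("scene",uv,86))
print("box corners top front z110",onz("top",(181,249),110),onz("top",(251,249),110),onz("top",(252,203),110))
for uv,z in[((284,178),70),((313,184),62),((319,166),62),((423,239),19)]: print(uv,onz("top",uv,z))
t=cv2.imread("pics/top0.png")[150:265,160:400];s=cv2.imread("pics/scene0.png")[130:280,145:265]
cv2.imwrite("pics/c1.png",np.vstack([cv2.resize(t,(720,345),interpolation=3)]))
cv2.imwrite("pics/c2.png",cv2.resize(s,(480,600),interpolation=3))
E
```

```text
(304, 226) [469.9  -1.3  86. ]
(346, 210) [ 523.  -145.2   86. ]
(379, 222) [ 480.6 -257.5   86. ]
(276, 239) [426.6  94.2  86. ]
(331, 244) [407.7 -92.3  86. ]
(279, 206) [539.2  83.6  86. ]
sc (299, 226) [470.5  -5.   86. ]
sc (350, 220) [ 522.6 -145.7   86. ]
sc (388, 236) [ 481.9 -260.9   86. ]
box corners top front z110 [394.2 413.6 110. ] [393.  176.1 110. ] [547.7 173.1 110. ]
(284, 178) [638.7  67.2  70. ]
(313, 184) [617.8 -33.4  62. ]
(319, 166) [681.4 -55.1  62. ]
(423, 239) [ 422.6 -423.8   19. ]
```

View pics/c1.png

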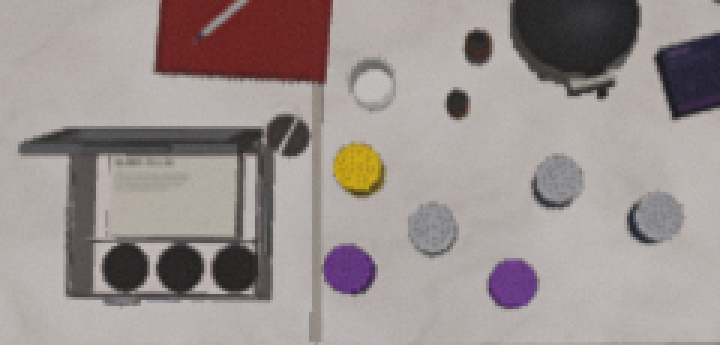

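View pics/c2.png

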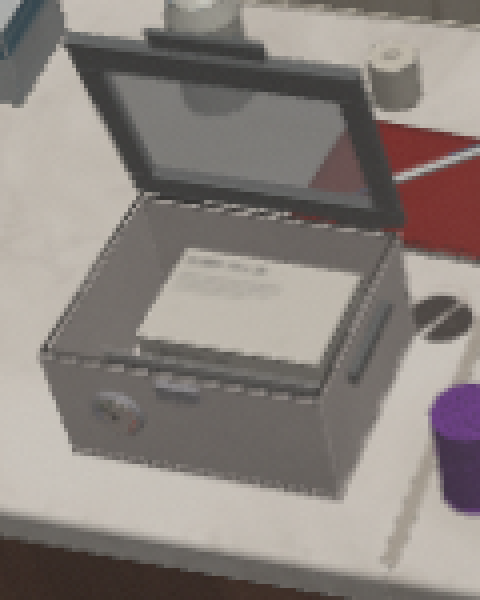

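```bash
cat >> h.py <<'E'
def lidpt(p,d,n,y):
    x,yy,th,a=p
    l=np.array([90-d*np.cos(a)+n*np.sin(a),y,110+d*np.sin(a)+n*np.cos(a)])
    return R.from_euler('z',th).apply(l)+[x,yy,0]
def boxpt(p,l): return R.from_euler('z',p[2]).apply(l)+[p[0],p[1],0]
E
python3 - <<'E'
from h import *
from scipy.optimize import least_squares
np.set_printoptions(precision=2,suppress=True)
B=[((155.5,218.8),(-90,110,110)),((225.5,229.3),(-90,-110,110)),((230,254),(-90,-110,0)),((164,242.5),(-90,110,0))]
L=[((161,139.5),(183,7,112)),((235,149),(183,7,-112))]
T=[((182.7,249.3),(-90,110,110)),((250.3,249.3),(-90,-110,110))]
def f(p):
    r=[proj("scene",boxpt(p,l))[0]-uv for uv,l in B]+[proj("scene",lidpt(p,*l))[0]-uv for uv,l in L]+[proj("top",boxpt(p,l))[0]-uv for uv,l in T]
    return np.concatenate(r)
s=least_squares(f,[480,290,0,1.3],loss="soft_l1")
p=s.x;print(p);print(f(p).reshape(-1,2))
print("lid_front",lidpt(p,173,13,0),"lip",lidpt(p,201,13,0),"hinge",lidpt(p,0,0,0))
for n in("scene","top"): print(n,proj(n,[lidpt(p,173,13,0),lidpt(p,183,7,112),lidpt(p,183,7,-112)]))
E
```

```text
[484.59 296.64  -0.01   1.32]
[[-0.55 -0.38]
 [ 0.35  0.77]
 [ 1.23  0.79]
 [-0.07  0.51]
 [ 0.    0.17]
 [-0.09 -0.2 ]
 [ 0.16 -0.63]
 [-2.62 -0.54]]
lid_front [544.55 296.25 280.87] lip [537.64 296.29 308.  ] hinge [574.59 296.05 110.  ]
scene [[198.8  144.65]
 [161.   139.67]
 [234.91 148.8 ]]
top [[204.22 197.99]
 [167.12 200.55]
 [240.51 200.23]]
```

```bash
python3 - <<'E'
from h import *
np.set_printoptions(precision=3,suppress=True)
s=arm.read_state();M=R.from_quat(s["ee_rot"]).as_matrix();print(M)
a=np.degrees(np.arctan2(M[1,1],M[0,1]));print("jaw yaw",a)
E
```

```text
[[-0.001 -0.361 -0.933]
 [-0.002 -0.933  0.361]
 [-1.     0.002 -0.   ]]
jaw yaw -111.1404447185882
```

>>> drive_tool:
  motion:
    - [-30,0,0,-7.05]
    - [-30,0,0,-7.05]
    - [-30,0,0,-7.05]
    - [-30,0,0,0]
    - [0,20,-28,0]
    - [0,20,-28,0]
    - [0,20,-28,0]
    - [0,20,-28,0]
    - [0,20,-28,0]
    - [0,20,-28,0]
  grip: 0

```text
clock: 0.93
position: [394.2, 461.8, 350.8]
ee_rot: [-0.707, 0.0, 0.707, -0.0]
contact_force: [0.6, 0.4, 0.2]
gripper_width: -0.0
```

>>> drive_tool:
  motion:
    - [0,20,-28,0]
    - [0,20,-28,0]
    - [0,20,-28,0]
    - [0,20,-28,0]
    - [0,20,-28,0]
    - [0,20,-28,0]
    - [0,20,-28,0]
    - [0,20,-28,0]
    - [0,6,-10,0]
    - [0,0,0,0]

```text
clock: 1.77
position: [629.4, 294.9, 349.3]
ee_rot: [-0.706, 0.002, 0.708, 0.001]
contact_force: [-0.6, 0.6, -0.4]
gripper_width: 0.1
```

>>> drive_tool:
  motion:
    - [30,0,0,0]
    - [30,0,0,0]
    - [26,0,0,0]
    - [0,0,20,0]
    - [0,0,20,0]
    - [0,0,15,0]
    - [0,0,10,0]
    - [0,0,8,0]
    - [2,0,6,0]
    - [2,0,6,0]

```text
clock: 2.6
position: [542.6, 297.8, 262.3]
ee_rot: [0.708, 0.001, -0.706, -0.0]
contact_force: [2.3, 0.7, 2.9]
gripper_width: 0.0
```

>>> drive_tool:
  motion:
    - [3,0,9,0]
    - [3,0,9,0]
    - [7,0,14,0]
    - [7,0,14,0]
    - [10,0,12,0]
    - [10,0,12,0]
    - [12,0,10,0]
    - [12,0,9,0]
    - [14,0,8,0]
    - [14,0,7,0]

```text
clock: 3.43
position: [437.6, 297.2, 168.9]
ee_rot: [0.707, 0.0, -0.707, -0.0]
contact_force: [1.1, 0.6, 0.8]
gripper_width: 0.2
```

>>> drive_tool:
  motion:
    - [15,0,4,0]
    - [15,0,4,0]
    - [8,0,1,0]
    - [6,0,0,0]
    - [0,0,0,0]

```text
clock: 3.85
position: [428.6, 296.2, 123.9]
ee_rot: [-0.706, 0.001, 0.708, -0.001]
contact_force: [0.1, 0.0, -0.5]
gripper_width: -0.3
```

>>> drive_tool:
  motion:
    - [2,0,0,0]
    - [2,0,0,0]
    - [2,0,0,0]
    - [0,0,0,0]

```text
clock: 4.18
position: [430.7, 297.7, 120.6]
ee_rot: [0.708, 0.001, -0.706, -0.0]
contact_force: [1.8, -0.8, 3.3]
gripper_width: 0.1
```

```bash
python3 - <<'E'
from h import *
print(arm.read_state()["contact_force"],arm.read_state()["position"])
s=arm.get_image("scene")[130:280,145:265,::-1];t=arm.get_image("top")[150:265,160:280,::-1]
cv2.imwrite("pics/c3.png",np.hstack([cv2.resize(s,(400,500),interpolation=3),cv2.resize(t,(400,500),interpolation=3)]))
E
```

```text
[ 1.83789304 -0.82157463  3.33156946] [430.70975702 297.71830241 120.61083748]
```

View pics/c3.png

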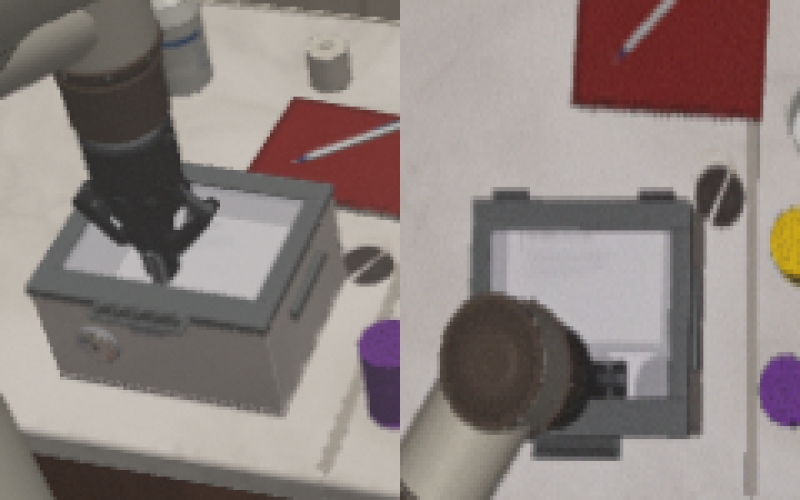

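The lid looks flat. I'll press until the force rises clearly, to confirm it's on the rim.

>>> drive_tool:
  motion:
    - [2,0,0,0]
    - [2,0,0,0]
    - [0,0,0,0]

```text
clock: 4.53
position: [431.2, 298.1, 119.4]
ee_rot: [0.709, 0.002, -0.705, -0.0]
contact_force: [-1.8, -3.6, 20.2]
gripper_width: -0.3
```

>>> drive_tool:
  motion:
    - [2,0,0,0]
    - [2,0,0,0]
    - [0,0,0,0]

```text
clock: 4.78
position: [431.3, 298.1, 119.1]
ee_rot: [0.709, 0.002, -0.705, 0.0]
contact_force: [-10.7, -6.6, 40.5]
gripper_width: 0.0
```

>>> drive_tool:
  motion:
    - [-10,0,0,0]
    - [-25,0,0,0]
    - [-35,0,0,0]
    - [-40,0,0,0]
    - [0,30,-4,0]
    - [0,35,-5,0]
    - [0,35,-5,0]
    - [0,35,-5,0]
    - [0,35,-5,0]
    - [0,35,-5,0]
  grip: 85

```text
clock: 5.62
position: [457.7, 90.5, 221.0]
ee_rot: [-0.707, -0.0, 0.707, -0.0]
contact_force: [0.5, 0.5, -0.1]
gripper_width: 84.9
```

>>> drive_tool:
  motion:
    - [0,35,-5,0]
    - [0,30,-5,0]
    - [0,20,0,0]
    - [0,10,0,0]
    - [0,0,0,0]
    - [0,0,0,0]

```text
clock: 6.12
position: [468.3, -2.9, 221.1]
ee_rot: [-0.707, 0.0, 0.707, 0.0]
contact_force: [-0.2, 0.6, -0.2]
gripper_width: 85.1
```

```bash
python3 - <<'E'
from h import *
np.set_printoptions(precision=1,suppress=True)
s=arm.read_state();print(s["position"],s["contact_force"],s["gripper_width"])
w=arm.get_image("wrist")[:,:,::-1].copy()
for P in[(470,-3,86),(523,-145.5,86),(481,-259,86)]:
    q=proj("wrist",P,s)[0];print(q);cv2.circle(w,tuple(int(v) for v in q),3,(0,0,255),-1)
t=arm.get_image("scene")[130:280,145:265,::-1]
cv2.imwrite("pics/w1.png",np.hstack([cv2.resize(w,(560,350)),cv2.resize(t,(240,350))]))
E
```

```text
[468.3  -2.9 221.1] [-0.2  0.6 -0.2] 85.11487893078353
[320.9 187.5]
[480.6 130.7]
[586.4 177.3]
```

View pics/w1.png

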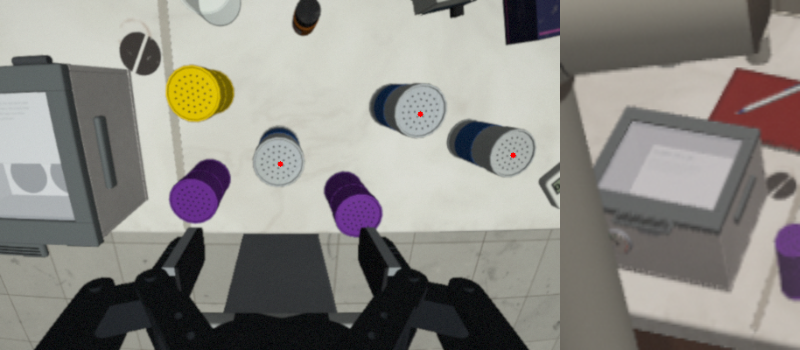

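The wrist view confirms it: the three blue-banded tins sit under my projected points. The purple and yellow ones aren't meant, and the lid is shut flat. Next, tin 1.

>>> drive_tool:
  motion:
    - [35,0,-3,0]
    - [35,0,0,0]
    - [35,0,0,0]
    - [35,0,0,0]
    - [25,0,0,0]
    - [16,0,0,0]
    - [10,0,0,0]
    - [0,0,0,0]
    - [0,0,0,0]

```text
clock: 6.97
position: [471.5, -2.0, 30.0]
ee_rot: [-0.707, -0.001, 0.707, -0.001]
contact_force: [0.3, -0.1, 0.4]
gripper_width: 84.8
```

>>> drive_tool:
  motion:
    - [0,0,0,0]
    - [0,0,0,0]
    - [0,0,0,0]
    - [0,0,0,0]
    - [0,0,0,0]
    - [0,0,0,0]
  grip: 50

```text
clock: 7.47
position: [472.6, -2.4, 31.7]
ee_rot: [0.708, 0.001, -0.706, -0.0]
contact_force: [-0.9, 2.3, 5.8]
gripper_width: 55.3
```

>>> drive_tool:
  motion:
    - [-5,0,0,0]
    - [-10,0,0,0]
    - [-10,0,0,0]
    - [-5,0,0,0]
    - [0,0,0,0]
    - [0,0,0,0]
    - [0,0,0,0]
    - [0,0,0,0]
    - [0,0,0,0]
    - [0,0,0,0]

```text
clock: 8.3
position: [471.2, -3.0, 59.9]
ee_rot: [-0.707, 0.0, 0.707, -0.0]
contact_force: [-0.1, 0.7, -1.6]
gripper_width: 55.1
```

```bash
cat > weigh.py <<'E'
from h import *
np.set_printoptions(precision=2,suppress=True)
F=[];E=[]
for i in range(12):
    arm.get_image("top");s=arm.read_state();F.append(np.r_[s["contact_force"],s["wrist_torque"]]);E.append(s["joint_efforts"])
F=np.array(F);print(s["clock"],s["position"],s["gripper_width"]);print("mean",F.mean(0),"std",F.std(0)[:3],"eff",np.mean(E,0))
E
python3 weigh.py
```

```text
8.9 [471.5   -2.95  60.35] 54.89565786082661
mean [ 0.07 -0.29 -1.64 -0.01 -0.01  0.  ] std [0.39 0.35 0.31] eff [ -0.   -31.04  12.71   2.89  -0.    -0.  ]
```

Tin 1 reads about 1.6 N, so it's dry. I'll set it down and move to tin 2.

>>> drive_tool:
  motion:
    - [10,0,0,0]
    - [10,0,0,0]
    - [5,0,0,0]
    - [3,0,0,0]
    - [1,0,0,0]
    - [1,0,0,0]
    - [0,0,0,0]
    - [0,0,0,0]

```text
clock: 9.57
position: [471.1, -3.1, 31.8]
ee_rot: [-0.707, -0.0, 0.707, -0.0]
contact_force: [-3.9, 0.4, 9.9]
gripper_width: 54.9
```

>>> drive_tool:
  motion:
    - [0,0,0,0]
    - [0,0,0,0]
    - [0,0,0,0]
    - [0,0,0,0]
    - [0,0,0,0]
    - [0,0,0,0]
  grip: 85

```text
clock: 10.07
position: [471.5, -3.0, 30.2]
ee_rot: [-0.707, -0.0, 0.707, -0.0]
contact_force: [0.6, -0.9, 0.5]
gripper_width: 85.0
```

>>> drive_tool:
  motion:
    - [-10,0,0,0]
    - [-30,0,0,0]
    - [-35,0,0,0]
    - [-35,0,0,0]
    - [0,25,-10,0]
    - [0,35,-12,0]
    - [0,35,-12,0]
    - [0,28,-10,0]
    - [0,20,-8,0]
    - [0,0,0,0]

```text
clock: 10.9
position: [524.6, -149.0, 139.9]
ee_rot: [0.707, -0.002, -0.707, -0.001]
contact_force: [0.6, 1.7, 0.6]
gripper_width: 84.8
```

>>> drive_tool:
  motion:
    - [0,0,0,0]
    - [30,0,0,0]
    - [30,0,0,0]
    - [25,0,0,0]
    - [15,0,0,0]
    - [10,0,0,0]
    - [0,0,0,0]
    - [0,0,0,0]

```text
clock: 11.57
position: [523.7, -145.4, 30.5]
ee_rot: [-0.707, -0.0, 0.707, -0.001]
contact_force: [0.3, -1.0, 0.4]
gripper_width: 85.5
```

>>> drive_tool:
  motion:
    - [0,0,0,0]
    - [0,0,0,0]
    - [0,0,0,0]
    - [0,0,0,0]
    - [0,0,0,0]
    - [0,0,0,0]
  grip: 50

```text
clock: 12.07
position: [524.7, -145.8, 32.0]
ee_rot: [0.708, 0.0, -0.706, 0.0]
contact_force: [-0.3, 2.2, 6.4]
gripper_width: 55.8
```

>>> drive_tool:
  motion:
    - [-5,0,0,0]
    - [-10,0,0,0]
    - [-10,0,0,0]
    - [-5,0,0,0]
    - [0,0,0,0]
    - [0,0,0,0]
    - [0,0,0,0]
    - [0,0,0,0]
    - [0,0,0,0]
    - [0,0,0,0]

```text
clock: 12.9
position: [523.3, -145.9, 59.9]
ee_rot: [-0.707, -0.0, 0.707, -0.0]
contact_force: [-1.3, -0.5, -3.8]
gripper_width: 55.5
```

```bash
python3 weigh.py
```

```text
13.5 [ 523.52 -145.94   60.31] 55.79657077887453
mean [ 0.18  0.02 -3.41 -0.    0.01  0.  ] std [0.37 0.56 0.54] eff [ -0.   -38.23  14.5    3.37   0.     0.  ]
```

Tin 2 reads about 3.4 N, against 3.6 N for a soaked tin and 1.7 N for a dry one, so it's the soaked one. Raise it so the underside is at 20 cm.

>>> drive_tool:
  motion:
    - [-10,0,0,0]
    - [-20,0,0,0]
    - [-25,0,0,0]
    - [-30,0,0,0]
    - [-30,0,0,0]
    - [-25,0,0,0]
    - [-15,0,0,0]
    - [-10,0,0,0]
    - [-5,0,0,0]
    - [0,0,0,0]

```text
clock: 14.33
position: [523.6, -145.9, 231.2]
ee_rot: [0.708, 0.0, -0.707, 0.0]
contact_force: [-0.3, -0.3, -4.1]
gripper_width: 55.7
```

>>> drive_tool:
  motion:
    - [0,0,0,0]
    - [0,0,0,0]
    - [0,0,0,0]
    - [0,0,0,0]
    - [0,0,0,0]
    - [0,0,0,0]

```text
clock: 14.83
position: [523.4, -145.9, 229.9]
ee_rot: [-0.707, -0.0, 0.707, -0.0]
contact_force: [-0.3, -0.2, -3.6]
gripper_width: 55.4
```

```bash
python3 weigh.py; python3 - <<'E'
from h import *
s=arm.get_image("scene")[:,:,::-1]
cv2.imwrite("pics/f.png",cv2.resize(s[110:310,140:460],(800,500),interpolation=3))
E
```

```text
15.4333 [ 523.54 -145.89  230.33] 55.607684913103796
mean [ 0.05  0.18 -3.75 -0.01  0.02 -0.01] std [0.43 0.42 0.39] eff [  0.   -33.41  19.68   4.58   0.     0.  ]
```

View pics/f.png

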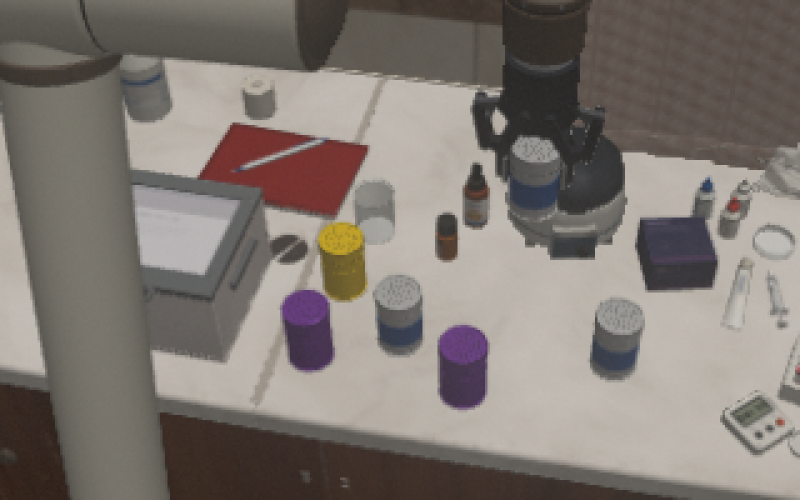

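The final view shows the lid shut, tins 1 and 3 upright in place, tin 2 held upright with its blue band at (535,190), and the bystanders standing.

```bash
python3 -c "
from bench import arm
print(arm.job_done())"
```

```text
the job is handed in; nothing more can be done
None
```

I shut the dry box's lid first, then found the soaked tin and handed the job in while holding it up. It is tin 2, the middle one, held upright with its underside about 20 cm above the worktop.

- **Lid:** I pressed it down until it stopped against the rim. The wrist force reached 40.5 N at that moment, a little over 40 N. That was the fingertips pressing rather than the arm or gripper body, so I don't expect it to break the limit, but I can't confirm that.
- **Tin 1:** it pulled about 1.6 N, which matches a dry tin. I set it back where it was.
- **Tin 2:** it pulled about 3.4 N at first and 3.75 N in the final hold, which matches a soaked tin (3.6 N expected).
- **Tin 3:** I didn't lift it, because only one tin is soaked and tin 2 was clearly that one.

The last picture showed the lid shut, tins 1 and 3 upright in their places, tin 2 held upright, and the beaker, vial and timer all in place. The job ran to about 15.5 s of the 70 s allowed.

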